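Dry run round a pipe weld

ROBOT

A 6-joint arm with a two-finger parallel gripper is mounted at the origin on the work surface. World frame = base frame: x ahead of the robot, y to its left, z up, the work surface at z = 0. Lengths are in mm, angles in rad, forces in N, time in s.
With the tool pointing down it reaches from about 275 to 750 mm from the base axis. Payload 10.2 kg.
Tool frame: the origin (TCP) lies midway between the tips of the shut fingers; the grasp point (between the pads) lies 19 mm behind it; z points along the fingers, y is the line along which they close (so a half turn about z gives the same grasp; the last joint's range is limited). The gripper opens to 85 mm and grips with 20 to 120 N. Pads are 22 mm wide; open, the fingers measure 114 mm over their backs; the gripper's body (76 mm by 85 mm) begins 54 mm behind the grasp point. The pads swing forward as they close: fully open they stand 13 mm farther back than shut.
Start: joints at [1.077, 0.313, 1.498, -0, 1.331, -0.223], TCP at [140.451, 505.87, 231.294] pointing down, gripper open.
Joint ranges: [-2.94, 2.94], [-0.97, 2.17], [0.19, 2.56], [-1.23, 4.37], [0.02, 3.11], [-2.88, 2.88]. Speed limits (rad/s): [2.39, 2.39, 3.01, 3.14, 3.14, 3.14].

INTERFACE

Orientations are given as a unit quaternion [w, x, y, z].
In Python, from rig import sense, capture, finish_job, find_in, place_of gives the robot as it stands. The module is installed in compiled form; this text tells all that it offers.
- The arm moves only by the shell command python3 -m jog 'ROWS' [FORCE]. ROWS is JSON, a list of rows, each an object of numbers: "tx", "ty", "tz": the shift along the tool's x, y, z in mm; "ax", "ay", "az": the turn, a rotation vector about the tool's x, y, z in rad; "jaw": the closure, from -1 (fully open) to 1 (shut), so that 0 is half open. In form: [{"tx": .., "ty": .., "tz": .., "ax": .., "ay": .., "az": .., "jaw": ..}, ...]. A call has 1 to 5 rows; each row shifts and turns the commanded pose from where the row before left it, along the tool's axes as they then stand; what a row does not reach is not made up. A row lasts 1/8 s, in which the tool goes at most 62.5 mm and 10.7 degrees, less where a joint would pass 70% of its speed; a pose out of reach is approached as far as the arm can. A call with a gripper value outside its range is refused whole. The fingers move at their own pace and stop on an object; FORCE is the grip in N (left out, the last holds). Time passes only in rows, so rows that do not move let the fingers close. It gives the time, the measured TCP pose, the force, the opening and the grip force at its end, in the units of the state.
- sense(): the state, without advancing time (a new reading comes with each control period).
- capture(name): name is "side" or "top" or "wrist"; returns a dict with "color" (480x640x3 uint8, red, green, blue), "depth" (480x640 float32, mm along the optical axis (not along the pixel's ray), 0 where there is no reading), "fx", "fy", "cx", "cy" (pixels), "k1" (the pictures are not rectified: a ray, as slopes to the right and down, at radius r is drawn at 1 + k1 r^2 times it, then the intrinsics apply), "camera_from_world" (4x4, takes a point from world to camera coordinates); the wrist camera has in their place "mount" (4x4, takes a point from camera to tool coordinates, whose origin is the TCP and whose axes are the flange's). Camera axes: x right, y up, looking along -z (the intrinsics and any distortion apply to the point x, -y, -z); pixel columns grow to the right and rows downward; lengths in mm; the calibration is good to about 2 mm. A picture is of the moment at which its call begins: read the wrist's pose just before it.
- finish_job(): hands the job in; it is judged then, once.
Trained networks look in the newest picture that a camera, given by its name, has taken for a name from the list of things; names that differ only in an ending like _2 or _b are one class to them, and where a whole thing is asked for, a point or a joint stands for the part that bears it (a point fixed in the world has none). Each returns a list of dicts, best first, with "conf" (0 to 1); they miss things now and then, are a little off and sometimes report something else, mostly with a low value. They report only what shows in the picture. A call takes as long as a camera call.
- find_in(query, camera): "centre" ([column, row] in pixels, amid what is visible of it).
- place_of(query, camera): "centre" ([column, row] in pixels: a listed point, or the origin of a listed thing).
The state is a dict: "time_s": time; "joints": joint angles; "dq": joint speeds; "tau": joint torques, N m; "eef_pos": TCP position; "ee_rot": TCP orientation; "force": force on the tool from outside, world axes, zero at the start; "wrist_torque": the same for the moment, N m; "grip_width": opening from 0.0 (shut) to 1.0 (fully open); "grip_force": force on a finger pad.
Only numpy, scipy, OpenCV 4.12 (cv2) and the standard library are available. Lean on these libraries where they do the work, as an engineer would, in place of code of your own. Each camera call takes 0.05 s, during which the arm holds its last target. There are 200 camera calls.

TASK

Do a dry run of the weld round the capped pipe end: starting at the small tab on its rim, trace the dark ring joint between the round plate and the pipe wall with the downward-pointing fingertips, one full turn clockwise as seen from above and back to the tab, unhurried, keeping the fingertips about 1 cm above the joint. Then raise the fingertips straight up, 10 cm or more clear of the pipe's top. Do not touch the pipe, its lug or its tab, and leave everything else on the bench where it is.

Things in the scene. Friction and masses are not known exactly. Their poses are not given: they have to be found in the camera images.
- pipe: The workpiece: a bare steel pipe end standing upright and loose on the bench, 140 mm outside diameter, 80 mm tall, about 2.4 kg. A round grey plate, flush with the rim, closes its top; the joint between plate and wall is a dark ring 5 mm wide, 62 mm from the axis, at rim level. Origin: centre of the underside; z up, x towards the tab.
- joint0 (a point): Point on the joint beside the tab, where the trace starts and finishes: 62 mm from the pipe's axis towards the tab, at rim level, 80 mm above the bench. Four small tack welds (16 mm long, 3 mm proud) lie on the joint 45, 135, 225 and 315 degrees round from here.
- tab (a point): Middle of the top of the tab, a flat steel piece 22 mm wide and 6 mm thick that sticks 26 mm out of the pipe's outside, flush with the rim.
- lug (a point): Top of the lifting lug, a small upright steel block, 20 x 8 mm and 28 mm tall, in the middle of the round plate.
- joint1 (a point): Point on the joint, at rim level, 45 degrees clockwise (seen from above) round from the tab, on a tack weld.
- joint2 (a point): Point on the joint, at rim level, 90 degrees clockwise (seen from above) round from the tab.
- joint3 (a point): Point on the joint, at rim level, 135 degrees clockwise (seen from above) round from the tab, on a tack weld.
- joint4 (a point): Point on the joint, at rim level, 180 degrees clockwise (seen from above) round from the tab.
- joint5 (a point): Point on the joint, at rim level, 225 degrees clockwise (seen from above) round from the tab, on a tack weld.
- joint6 (a point): Point on the joint, at rim level, 270 degrees clockwise (seen from above) round from the tab.
- joint7 (a point): Point on the joint, at rim level, 315 degrees clockwise (seen from above) round from the tab, on a tack weld.
- stub: A loose, open, upright offcut of steel tube, 60 mm outside diameter, 70 mm tall, 0.45 kg; a bystander. Origin: centre of its underside.
- hammer: A hammer lying loose on the far side of the bench, a bystander. Origin: underside of its middle; handle towards its -x.
- magnet: A red triangular welding magnet, about 75 mm a side and 20 mm thick, lying flat and loose; a bystander. Origin: underside, near its middle.
- brush: A brush lying loose at the robot's left, a bystander. Origin: underside of its middle; handle towards its -x.

How it is judged (in metres and radians):
On the way, in this order (a step that is already met when the one before it is completed fails the run):
1. fingertips close above the joint at the tab (horizontal distance between the grasp point and joint0 below 0.013 m and z of the grasp point in the frame of joint0 below 0.045 m and (angle between the grasp point's own z axis and vertical below 0.45 rad or angle between the grasp point's own z axis and vertical above 2.69 rad)), for 0.12 s.
2. fingertips close above the joint, 45 degrees clockwise round from the tab (horizontal distance between the grasp point and joint1 below 0.013 m and z of the grasp point in the frame of joint1 below 0.045 m and (angle between the grasp point's own z axis and vertical below 0.45 rad or angle between the grasp point's own z axis and vertical above 2.69 rad)), for 0.12 s.
3. fingertips close above the joint, 90 degrees clockwise round from the tab (horizontal distance between the grasp point and joint2 below 0.013 m and z of the grasp point in the frame of joint2 below 0.045 m and (angle between the grasp point's own z axis and vertical below 0.45 rad or angle between the grasp point's own z axis and vertical above 2.69 rad)), for 0.12 s.
4. fingertips close above the joint, 135 degrees clockwise round from the tab (horizontal distance between the grasp point and joint3 below 0.013 m and z of the grasp point in the frame of joint3 below 0.045 m and (angle between the grasp point's own z axis and vertical below 0.45 rad or angle between the grasp point's own z axis and vertical above 2.69 rad)), for 0.12 s.
5. fingertips close above the joint, 180 degrees clockwise round from the tab (horizontal distance between the grasp point and joint4 below 0.013 m and z of the grasp point in the frame of joint4 below 0.045 m and (angle between the grasp point's own z axis and vertical below 0.45 rad or angle between the grasp point's own z axis and vertical above 2.69 rad)), for 0.12 s.
6. fingertips close above the joint, 225 degrees clockwise round from the tab (horizontal distance between the grasp point and joint5 below 0.013 m and z of the grasp point in the frame of joint5 below 0.045 m and (angle between the grasp point's own z axis and vertical below 0.45 rad or angle between the grasp point's own z axis and vertical above 2.69 rad)), for 0.12 s.
7. fingertips close above the joint, 270 degrees clockwise round from the tab (horizontal distance between the grasp point and joint6 below 0.013 m and z of the grasp point in the frame of joint6 below 0.045 m and (angle between the grasp point's own z axis and vertical below 0.45 rad or angle between the grasp point's own z axis and vertical above 2.69 rad)), for 0.12 s.
8. fingertips close above the joint, 315 degrees clockwise round from the tab (horizontal distance between the grasp point and joint7 below 0.013 m and z of the grasp point in the frame of joint7 below 0.045 m and (angle between the grasp point's own z axis and vertical below 0.45 rad or angle between the grasp point's own z axis and vertical above 2.69 rad)), for 0.12 s.
9. fingertips back close above the joint at the tab (all of step 1), for 0.12 s.
At the end, for the whole second after the job is handed in: After the full turn, the fingertips are more than about 81 mm above the pipe's top and within 60 mm sideways of the tab's point on the joint; the pipe stands upright within 4 mm of where it was, and the stub, hammer, magnet and brush within 12 mm (z of the grasp point in the frame of joint0 above 0.1 m and horizontal distance between the grasp point and joint0 below 0.06 m and distance of pipe from where it was at the start of the episode below 0.004 m and angle between pipe's own z axis and vertical below 0.05 rad and distance of each of stub, hammer, magnet, brush from where it was at the start of the episode below 0.012 m); the robot touches nothing.
It fails at once if the pipe, its lug or its tab is touched (contact force between any of the fingers, the arm and pipe above 0.5 N).
It fails at once if the pipe is shifted or lifted (distance of pipe from where it was at the start of the episode above 0.005 m).
It fails at once if the stub, hammer, magnet or brush is moved or lifted (distance of any of stub, hammer, magnet, brush from where it was at the start of the episode above 0.012 m).
It also fails if it takes over 58 s, if anything falls off the work surface, if the arm or the gripper's body presses on something with over 40 N, if the wrist force passes 120 N, or if a joint passes its speed limit or range.

## Working session

There is one attempt and no reset: what is moved stays moved. The work goes in short steps, Python scripts to look and compute and a shell command to move; the robot and the scene stay as the last step left them, time stands still between calls to the robot, and variables do not carry over. Pictures are saved under pics/ and viewed, at most 10 in all, crops included, and the job is handed in when it is done.

```bash
mkdir -p pics
cat > h.py <<'E'
import numpy as np, cv2
from rig import *
from scipy.spatial.transform import Rotation as R
def ray(c,px):
    k=c["k1"]; u=(px[0]-c["cx"])/c["fx"]; v=(px[1]-c["cy"])/c["fy"]
    a,b=u,v
    for _ in range(20):
        s=1+k*(a*a+b*b); a,b=u/s,v/s
    return np.array([a,-b,-1.])
def wfc(c,s=None):
    if "camera_from_world" in c: return np.linalg.inv(np.array(c["camera_from_world"]))
    q=s["ee_rot"]; T=np.eye(4); T[:3,:3]=R.from_quat([q[1],q[2],q[3],q[0]]).as_matrix(); T[:3,3]=s["eef_pos"]
    return T@np.array(c["mount"])
def atz(c,px,z,s=None):
    T=wfc(c,s); d=T[:3,:3]@ray(c,px); return T[:3,3]+d*(z-T[2,3])/d[2]
def save(c,n): cv2.imwrite("pics/"+n,c["color"][:,:,::-1])
E
python3 - <<'E'
from h import *
s=sense(); print(s["time_s"],s["eef_pos"],s["ee_rot"],s["grip_width"])
for cam in("top","side"):
    c=capture(cam); save(c,cam+"0.png")
    for q,z in (("pipe",0),("joint0",80),("tab",80),("lug",108),("joint2",80),("joint4",80),("joint6",80),("stub",0),("hammer",0),("magnet",0),("brush",0)):
        for r in place_of(q,cam)[:1]:
            print(cam,q,np.round(r["centre"]),round(r["conf"],2),np.round(atz(c,r["centre"],z)))
E
```

```text
0.0 [140.31512956 505.6146415  230.71896295] [-2.43554342e-04  1.34978700e-01  9.90848263e-01 -6.40687365e-04] 0.9983012445493437
top pipe [239. 258.] 0.82 [592. 173.   0.]
top joint0 [258. 230.] 0.96 [641. 120.  80.]
top tab [264. 277.] 0.81 [541. 106.  80.]
top lug [234. 248.] 0.58 [596. 165. 108.]
top joint2 [258. 230.] 0.96 [641. 120.  80.]
top joint4 [258. 230.] 0.96 [641. 120.  80.]
top joint6 [258. 230.] 0.96 [641. 120.  80.]
top stub [390. 263.] 0.88 [ 581. -169.    0.]
top hammer [335. 188.] 0.75 [757. -45.   0.]
top magnet [507. 323.] 0.98 [ 445. -430.    0.]
top brush [122. 321.] 0.68 [450. 430.   0.]
side pipe [305. 227.] 0.68 [597. 169.   0.]
side joint0 [288. 198.] 0.94 [563. 225.  80.]
side tab [294. 225.] 0.73 [548. 104.  80.]
side lug [301. 199.] 0.63 [590. 178. 108.]
side joint2 [288. 198.] 0.94 [563. 225.  80.]
side joint4 [288. 198.] 0.94 [563. 225.  80.]
side joint6 [288. 198.] 0.94 [563. 225.  80.]
side stub [333. 313.] 0.63 [ 584. -166.    0.]
side hammer [380. 266.] 0.79 [762. -46.   0.]
side magnet [309. 414.] 0.82 [ 450. -417.    0.]
side brush [241. 183.] 0.88 [446. 436.   0.]
```

```bash
ls pics
```

```text
side0.png
top0.png
```

View pics/top0.png

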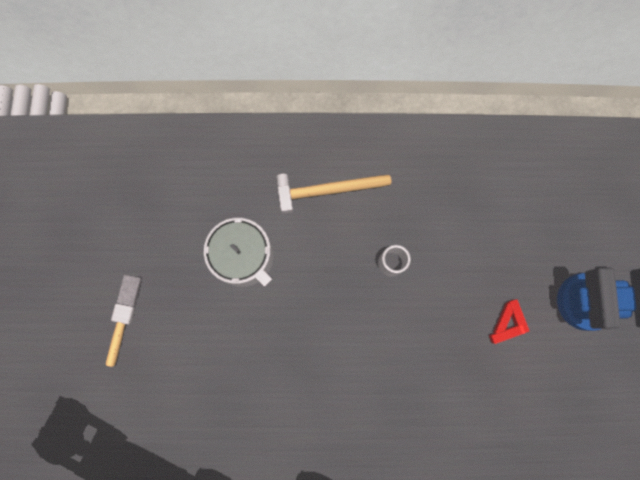

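The top view shows the pipe at about (237,251) with its tab at (264,277), pointing towards the robot and to the right. The stub is at (395,260), and the hammer, magnet and brush are well away. I'll align the tool with the world axes, shut the fingers and go above the pipe at a safe height.

```bash
python3 -m jog '[{"az":-0.135,"jaw":1},{"az":-0.136,"jaw":1},{"tx":-20,"ty":-15,"tz":-10,"jaw":1},{"tx":-30,"ty":-22,"tz":-10,"jaw":1},{"tx":-30,"ty":-22,"jaw":1}]' 
python3 -m jog '[{"tx":-30,"ty":-22,"jaw":1},{"tx":-30,"ty":-22,"jaw":1},{"tx":-30,"ty":-22,"jaw":1},{"tx":-30,"ty":-22,"jaw":1},{"tx":-30,"ty":-22,"jaw":1}]'
python3 -m jog '[{"tx":-30,"ty":-22,"jaw":1},{"tx":-30,"ty":-22,"jaw":1},{"tx":-30,"ty":-22,"jaw":1},{"tx":-20,"ty":-20,"jaw":1},{"jaw":1}]'
python3 - <<'E'
from h import *
s=sense(); c=capture("wrist"); save(c,"w1.png"); print(s["time_s"],s["eef_pos"],s["ee_rot"],s["joints"]); print(np.round(c["mount"],3))
for q,z in (("pipe",0),("joint0",80),("tab",80),("lug",108)):
    for r in place_of(q,"wrist")[:1]: print(q,np.round(r["centre"]),round(r["conf"],2),np.round(atz(c,r["centre"],z,s),1))
E
```

```text
1.2 [140.46157485 505.87443874 231.27755003] [ 3.74705402e-07  1.34974380e-01  9.90849089e-01 -8.34868321e-06] [ 1.07658991e+00  3.12933014e-01  1.49769927e+00 -6.75870183e-06
  1.33097574e+00 -2.23429596e-01]
[[-1.0000e-03  9.6400e-01  2.6400e-01  6.8388e+01]
 [ 1.0000e+00  1.0000e-03  1.0000e-03 -6.8300e-01]
 [ 1.0000e-03  2.6400e-01 -9.6400e-01 -1.4228e+02]
 [ 0.0000e+00  0.0000e+00  0.0000e+00  1.0000e+00]]schema error: expected keys tx, ty, tz, ax, ay, az, jaw
schema error: expected keys tx, ty, tz, ax, ay, az, jaw
schema error: expected keys tx, ty, tz, ax, ay, az, jaw
```

View pics/w1.png

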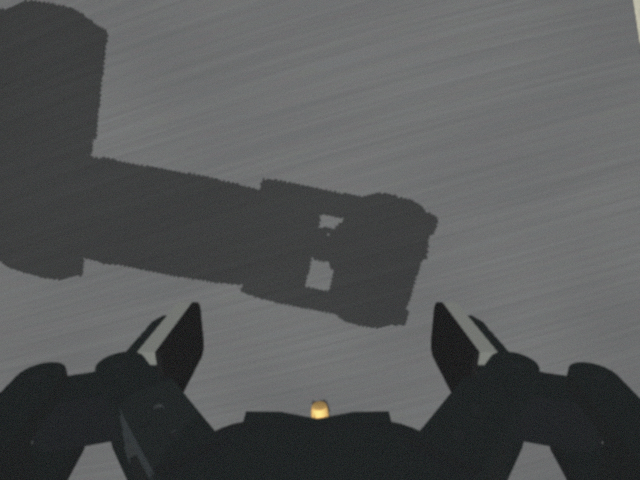

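The wrist view shows only bare bench, the arm's shadow and the open fingers near rows 300–480. The rows were refused because each one needs all seven keys, so I'll resend them in full.

```bash
python3 -m jog '[{"tx":0,"ty":0,"tz":0,"ax":0,"ay":0,"az":-0.135,"jaw":1},{"tx":0,"ty":0,"tz":0,"ax":0,"ay":0,"az":-0.136,"jaw":1},{"tx":-20,"ty":-15,"tz":-10,"ax":0,"ay":0,"az":0,"jaw":1},{"tx":-30,"ty":-22,"tz":-10,"ax":0,"ay":0,"az":0,"jaw":1},{"tx":-30,"ty":-22,"tz":0,"ax":0,"ay":0,"az":0,"jaw":1}]' 
python3 -m jog '[{"tx":-30,"ty":-22,"tz":0,"ax":0,"ay":0,"az":0,"jaw":1},{"tx":-30,"ty":-22,"tz":0,"ax":0,"ay":0,"az":0,"jaw":1},{"tx":-30,"ty":-22,"tz":0,"ax":0,"ay":0,"az":0,"jaw":1},{"tx":-30,"ty":-22,"tz":0,"ax":0,"ay":0,"az":0,"jaw":1},{"tx":-30,"ty":-22,"tz":0,"ax":0,"ay":0,"az":0,"jaw":1}]'
python3 -m jog '[{"tx":-30,"ty":-22,"tz":0,"ax":0,"ay":0,"az":0,"jaw":1},{"tx":-30,"ty":-22,"tz":0,"ax":0,"ay":0,"az":0,"jaw":1},{"tx":-30,"ty":-22,"tz":0,"ax":0,"ay":0,"az":0,"jaw":1},{"tx":-20,"ty":-20,"tz":0,"ax":0,"ay":0,"az":0,"jaw":1},{"tx":0,"ty":0,"tz":0,"ax":0,"ay":0,"az":0,"jaw":1}]'
python3 - <<'E'
from h import *
s=sense(); c=capture("wrist"); save(c,"w2.png"); print(s["time_s"],s["eef_pos"],s["ee_rot"],s["joints"])
for q,z in (("pipe",0),("joint0",80),("tab",80),("lug",108)):
    for r in place_of(q,"wrist")[:1]: print(q,np.round(r["centre"]),round(r["conf"],2),np.round(atz(c,r["centre"],z,s),1))
E
```

```text
time_s: 2.08
eef_pos: [221.3, 446.4, 252.0]
ee_rot: [0.0, -0.0, 1.0, 0.001]
force: [0.0, -1.1, 0.5]
grip_width: -0.003
grip_force: 0.0
time_s: 2.7
eef_pos: [371.4, 336.1, 251.4]
ee_rot: [0.0, -0.0, 1.0, 0.0]
force: [-0.1, 0.8, -0.3]
grip_width: -0.002
grip_force: 0.0
time_s: 3.32
eef_pos: [481.4, 249.8, 250.9]
ee_rot: [-0.0, 0.001, 1.0, -0.0]
force: [-0.6, 0.8, 0.2]
grip_width: 0.006
grip_force: 0.0
3.325 [481.35229297 249.83488838 250.94890866] [-2.21889494e-04  1.10049759e-03  9.99999364e-01 -1.08063567e-04] [ 2.62672696e-01  3.38185276e-01  1.41145767e+00 -9.44459678e-05
  1.39243448e+00 -1.30590586e+00]
pipe [238. 308.] 0.82 [594.5 161.8   0. ]
joint0 [276. 302.] 0.93 [552.  213.1  80. ]
tab [156. 286.] 0.6 [536.8 108.   80. ]
```

View pics/w2.png

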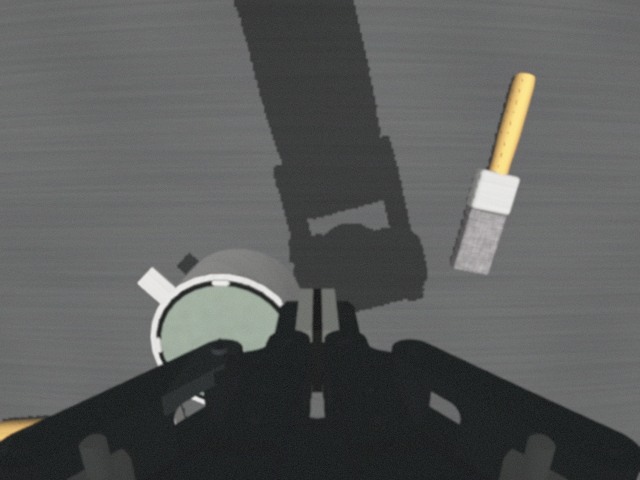

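The wrist view shows the pipe rim partly behind the gripper, centred near (235,340). The tab is at (155,285), where expected, and the brush is well clear. I'll move farther out so the near half of the rim and the tab show, then fit them.

```bash
python3 -m jog '[{"tx":-35,"ty":-20,"tz":0,"ax":0,"ay":0,"az":0,"jaw":1},{"tx":-40,"ty":-23,"tz":0,"ax":0,"ay":0,"az":0,"jaw":1},{"tx":-40,"ty":-23,"tz":0,"ax":0,"ay":0,"az":0,"jaw":1},{"tx":-40,"ty":-22,"tz":0,"ax":0,"ay":0,"az":0,"jaw":1},{"tx":0,"ty":0,"tz":0,"ax":0,"ay":0,"az":0,"jaw":1}]'
python3 -m jog '[{"tx":0,"ty":0,"tz":0,"ax":0,"ay":0,"az":0,"jaw":1}]'
cat > fit.py <<'E'
from h import *
from scipy.optimize import least_squares
def fit(c,s,name,z=80,c0=(594,167)):
    hsv=cv2.cvtColor(c["color"],cv2.COLOR_RGB2HSV)
    m=(hsv[...,2]>165)&(hsv[...,1]<35)
    v,u=np.nonzero(m); P=np.array([atz(c,(a,b),z,s)[:2] for a,b in zip(u,v)])
    r=np.linalg.norm(P-c0,axis=1); ring=P[r<77]
    f=least_squares(lambda p:np.linalg.norm(ring-p,axis=1)-67.2,c0,loss="soft_l1",f_scale=1.5)
    C=f.x; d=P-C; r=np.linalg.norm(d,axis=1); t=d[(r>75)&(r<98)]
    th=np.arctan2(*(t.mean(0)[::-1])); res=np.linalg.norm(ring-C,axis=1)
    print(name,"C",C.round(1),"n",len(ring),len(t),"r med/p5/p95",np.percentile(res,[50,5,95]).round(1),"tab deg",np.degrees(th).round(1),"tab rmax",r[(r<110)].max().round(1),"J0",(C+62*np.array([np.cos(th),np.sin(th)])).round(1))
E
python3 - <<'E'
from fit import *
s=sense(); c=capture("wrist"); save(c,"w3.png"); print(s["time_s"],s["eef_pos"],s["ee_rot"])
fit(c,s,"wrist"); fit(capture("top"),None,"top"); fit(capture("side"),None,"side")
E
```

```text
time_s: 4.2
eef_pos: [636.8, 161.8, 250.0]
ee_rot: [-0.001, 0.001, 1.0, -0.0]
force: [-1.3, 1.2, -0.2]
grip_width: 0.005
grip_force: 0.0
time_s: 4.32
eef_pos: [634.9, 163.9, 251.3]
ee_rot: [-0.0, -0.001, 1.0, 0.0]
force: [-0.5, -0.1, -0.4]
grip_width: 0.001
grip_force: 0.0
4.325 [634.88583349 163.87756545 251.31622943] [-2.01147223e-04 -5.63152854e-04  9.99999815e-01  1.12903705e-04]
wrist C [571.6 177.9] n 6885 2227 r med/p5/p95 [65.2 48.3 90. ] tab deg -70.4 tab rmax 96.8 J0 [592.4 119.5]
top C [595.6 165.1] n 234 103 r med/p5/p95 [67.2 63.  74.2] tab deg -135.1 tab rmax 94.9 J0 [551.7 121.4]
side C [596.  167.3] n 100 37 r med/p5/p95 [68.2 62.  75.7] tab deg -134.7 tab rmax 95.2 J0 [552.4 123.2]
```

View pics/w3.png

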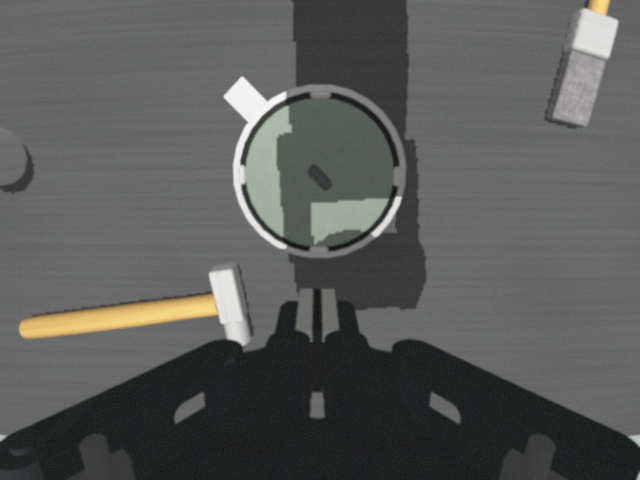

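The whole pipe shows around (320,170) with the dark ring, the lug at (319,177) and the tab at (242,98), partly under the arm's shadow. I'll fit the dark ring itself.

Run:
```python
from fit import *
c=None
s=sense(); c=capture("wrist"); g=c["color"].max(2)
def proj(ix): return np.array([atz(c,p,80,s)[:2] for p in ix])
v,u=np.nonzero(g<50); k=(np.hypot(u-320,v-170)<82)&(np.hypot(u-320,v-170)>62)
P=proj(np.c_[u[k],v[k]])
f=least_squares(lambda p:np.linalg.norm(P-p[:2],axis=1)-p[2],(594,167,62),loss="soft_l1",f_scale=1.5)
C=f.x[:2]; print("dark C,r",f.x.round(1),len(P))
hsv=cv2.cvtColor(c["color"],cv2.COLOR_RGB2HSV)
v,u=np.nonzero((hsv[...,2]>165)&(hsv[...,1]<35)); k=(u>215)&(u<290)&(v>65)&(v<130)
d=proj(np.c_[u[k],v[k]])-C; r=np.hypot(*d.T); t=d[(r>76)&(r<94)]; th=np.arctan2(*t.mean(0)[::-1]); print("tab",np.degrees(th).round(1),r.max().round(1),len(t))
print(s["eef_pos"])
```

```text
dark C,r [595.6 165.3  61.7] 987
tab -135.6 96.3 698
[634.77381211 164.00240785 251.93917959]
```

Three views agree: centre (595.6, 165.4), ring radius 62, tab at −135.4°, so joint0 is at (551.5, 121.9). I'll go above it and come down part way.

```bash
python3 -m jog '[{"tx":28,"ty":-14,"tz":0,"ax":0,"ay":0,"az":0,"jaw":1},{"tx":28,"ty":-14,"tz":0,"ax":0,"ay":0,"az":0,"jaw":1},{"tx":28,"ty":-13,"tz":0,"ax":0,"ay":0,"az":0,"jaw":1},{"tx":0,"ty":0,"tz":40,"ax":0,"ay":0,"az":0,"jaw":1},{"tx":0,"ty":0,"tz":40,"ax":0,"ay":0,"az":0,"jaw":1}]'
python3 -m jog '[{"tx":0,"ty":0,"tz":30,"ax":0,"ay":0,"az":0,"jaw":1},{"tx":0,"ty":0,"tz":0,"ax":0,"ay":0,"az":0,"jaw":1}]'
cat > st.py <<'E'
from h import *
import sys
P=[]
for _ in range(4):
    capture("wrist"); P.append(sense()["eef_pos"])
p=np.mean(P,0); print(p.round(1)); d=p[:2]-[595.6,165.4]; print("r",np.hypot(*d).round(1),"clockwise deg",((-135.4-np.degrees(np.arctan2(d[1],d[0])))%360).round(1), sense()["time_s"])
E
python3 st.py
python3 - <<'E'
import numpy as np
a=np.radians(-135.4-4.5*np.arange(81)); p=62*np.c_[np.cos(a),np.sin(a)]; d=np.diff(p,axis=0)
for i in range(0,80,5): print(i//5,[(-round(x,1),round(y,1)) for x,y in d[i:i+5]])
E
```

```text
time_s: 5.15
eef_pos: [551.1, 122.3, 171.2]
ee_rot: [0.001, -0.0, 1.0, 0.0]
force: [0.8, 0.2, -0.4]
grip_width: 0.002
grip_force: 0.0
time_s: 5.4
eef_pos: [550.3, 122.3, 140.1]
ee_rot: [-0.002, -0.0, 1.0, -0.0]
force: [0.1, 0.0, 0.1]
grip_width: -0.004
grip_force: 0.0
[551.9 122.2 142.7]
r 61.4 clockwise deg 359.9 5.6
0 [(np.float64(3.3), np.float64(3.6)), (np.float64(3.0), np.float64(3.8)), (np.float64(2.7), np.float64(4.1)), (np.float64(2.3), np.float64(4.3)), (np.float64(2.0), np.float64(4.4))]
1 [(np.float64(1.7), np.float64(4.6)), (np.float64(1.3), np.float64(4.7)), (np.float64(0.9), np.float64(4.8)), (np.float64(0.5), np.float64(4.8)), (np.float64(0.2), np.float64(4.9))]
2 [(np.float64(-0.2), np.float64(4.9)), (np.float64(-0.6), np.float64(4.8)), (np.float64(-1.0), np.float64(4.8)), (np.float64(-1.4), np.float64(4.7)), (np.float64(-1.7), np.float64(4.6))]
3 [(np.float64(-2.1), np.float64(4.4)), (np.float64(-2.4), np.float64(4.2)), (np.float64(-2.7), np.float64(4.0)), (np.float64(-3.0), np.float64(3.8)), (np.float64(-3.3), np.float64(3.6))]
4 [(np.float64(-3.6), np.float64(3.3))
[... 1533 characters left out ...]
float64(3.8), np.float64(-3.0)), (np.float64(4.1), np.float64(-2.7)), (np.float64(4.3), np.float64(-2.3)), (np.float64(4.4), np.float64(-2.0))]
13 [(np.float64(4.6), np.float64(-1.7)), (np.float64(4.7), np.float64(-1.3)), (np.float64(4.8), np.float64(-0.9)), (np.float64(4.8), np.float64(-0.5)), (np.float64(4.9), np.float64(-0.2))]
14 [(np.float64(4.9), np.float64(0.2)), (np.float64(4.8), np.float64(0.6)), (np.float64(4.8), np.float64(1.0)), (np.float64(4.7), np.float64(1.4)), (np.float64(4.6), np.float64(1.7))]
15 [(np.float64(4.4), np.float64(2.1)), (np.float64(4.2), np.float64(2.4)), (np.float64(4.0), np.float64(2.7)), (np.float64(3.8), np.float64(3.0)), (np.float64(3.6), np.float64(3.3))]
```

Direction check: from −135°, clockwise goes through −180° towards the robot, so tx and ty start positive. Now I'll descend to 92 mm and trace the first quarter, which uses the printed rows.

```bash
python3 -m jog '[{"tx":0,"ty":0,"tz":16,"ax":0,"ay":0,"az":0,"jaw":1},{"tx":0,"ty":0,"tz":16,"ax":0,"ay":0,"az":0,"jaw":1},{"tx":0,"ty":0,"tz":12,"ax":0,"ay":0,"az":0,"jaw":1},{"tx":0,"ty":0,"tz":5,"ax":0,"ay":0,"az":0,"jaw":1},{"tx":0,"ty":0,"tz":0,"ax":0,"ay":0,"az":0,"jaw":1}]'
python3 st.py
```

```text
time_s: 6.22
eef_pos: [551.5, 122.0, 92.0]
ee_rot: [-0.0, -0.0, 1.0, -0.0]
force: [-0.6, -0.2, 0.2]
grip_width: 0.002
grip_force: 0.0
[551.8 122.   92.7]
r 61.7 clockwise deg 359.8 6.425
```

```bash
python3 -m jog '[{"tx":3.3,"ty":3.6,"tz":0,"ax":0,"ay":0,"az":0,"jaw":1},{"tx":3.0,"ty":3.8,"tz":0,"ax":0,"ay":0,"az":0,"jaw":1},{"tx":2.7,"ty":4.1,"tz":0,"ax":0,"ay":0,"az":0,"jaw":1},{"tx":2.3,"ty":4.3,"tz":0,"ax":0,"ay":0,"az":0,"jaw":1},{"tx":2.0,"ty":4.4,"tz":0,"ax":0,"ay":0,"az":0,"jaw":1}]'
python3 -m jog '[{"tx":1.7,"ty":4.6,"tz":0,"ax":0,"ay":0,"az":0,"jaw":1},{"tx":1.3,"ty":4.7,"tz":0,"ax":0,"ay":0,"az":0,"jaw":1},{"tx":0.9,"ty":4.8,"tz":0,"ax":0,"ay":0,"az":0,"jaw":1},{"tx":0.5,"ty":4.8,"tz":0,"ax":0,"ay":0,"az":0,"jaw":1},{"tx":0.2,"ty":4.9,"tz":0,"ax":0,"ay":0,"az":0,"jaw":1}]'
python3 st.py
```

```text
time_s: 7.05
eef_pos: [538.1, 142.5, 92.3]
ee_rot: [0.0, -0.0, 1.0, 0.0]
force: [0.1, -1.0, 0.0]
grip_width: -0.001
grip_force: 0.0
time_s: 7.68
eef_pos: [533.6, 166.3, 92.3]
ee_rot: [0.0, -0.0, 1.0, 0.0]
force: [-0.5, -0.2, -0.9]
grip_width: -0.002
grip_force: 0.0
[533.6 166.3  92.3]
r 62.0 clockwise deg 45.5 7.875
```

On track: r = 62.0 and 45° done. I'll continue to 180°.

```bash
python3 -m jog '[{"tx":-0.2,"ty":4.9,"tz":0,"ax":0,"ay":0,"az":0,"jaw":1},{"tx":-0.6,"ty":4.8,"tz":0,"ax":0,"ay":0,"az":0,"jaw":1},{"tx":-1.0,"ty":4.8,"tz":0,"ax":0,"ay":0,"az":0,"jaw":1},{"tx":-1.4,"ty":4.7,"tz":0,"ax":0,"ay":0,"az":0,"jaw":1},{"tx":-1.7,"ty":4.6,"tz":0,"ax":0,"ay":0,"az":0,"jaw":1}]' | head -2
python3 -m jog '[{"tx":-2.1,"ty":4.4,"tz":0,"ax":0,"ay":0,"az":0,"jaw":1},{"tx":-2.4,"ty":4.2,"tz":0,"ax":0,"ay":0,"az":0,"jaw":1},{"tx":-2.7,"ty":4.0,"tz":0,"ax":0,"ay":0,"az":0,"jaw":1},{"tx":-3.0,"ty":3.8,"tz":0,"ax":0,"ay":0,"az":0,"jaw":1},{"tx":-3.3,"ty":3.6,"tz":0,"ax":0,"ay":0,"az":0,"jaw":1}]' | head -2
python3 st.py
python3 -m jog '[{"tx":-3.6,"ty":3.3,"tz":0,"ax":0,"ay":0,"az":0,"jaw":1},{"tx":-3.8,"ty":3.0,"tz":0,"ax":0,"ay":0,"az":0,"jaw":1},{"tx":-4.1,"ty":2.7,"tz":0,"ax":0,"ay":0,"az":0,"jaw":1},{"tx":-4.3,"ty":2.3,"tz":0,"ax":0,"ay":0,"az":0,"jaw":1},{"tx":-4.4,"ty":2.0,"tz":0,"ax":0,"ay":0,"az":0,"jaw":1}]' | head -2
python3 -m jog '[{"tx":-4.6,"ty":1.7,"tz":0,"ax":0,"ay":0,"az":0,"jaw":1},{"tx":-4.7,"ty":1.3,"tz":0,"ax":0,"ay":0,"az":0,"jaw":1},{"tx":-4.8,"ty":0.9,"tz":0,"ax":0,"ay":0,"az":0,"jaw":1},{"tx":-4.8,"ty":0.5,"tz":0,"ax":0,"ay":0,"az":0,"jaw":1},{"tx":-4.9,"ty":0.2,"tz":0,"ax":0,"ay":0,"az":0,"jaw":1}]' | head -2
python3 st.py
python3 -m jog '[{"tx":-4.9,"ty":-0.2,"tz":0,"ax":0,"ay":0,"az":0,"jaw":1},{"tx":-4.8,"ty":-0.6,"tz":0,"ax":0,"ay":0,"az":0,"jaw":1},{"tx":-4.8,"ty":-1.0,"tz":0,"ax":0,"ay":0,"az":0,"jaw":1},{"tx":-4.7,"ty":-1.4,"tz":0,"ax":0,"ay":0,"az":0,"jaw":1},{"tx":-4.6,"ty":-1.7,"tz":0,"ax":0,"ay":0,"az":0,"jaw":1}]' | head -2
python3 -m jog '[{"tx":-4.4,"ty":-2.1,"tz":0,"ax":0,"ay":0,"az":0,"jaw":1},{"tx":-4.2,"ty":-2.4,"tz":0,"ax":0,"ay":0,"az":0,"jaw":1},{"tx":-4.0,"ty":-2.7,"tz":0,"ax":0,"ay":0,"az":0,"jaw":1},{"tx":-3.8,"ty":-3.0,"tz":0,"ax":0,"ay":0,"az":0,"jaw":1},{"tx":-3.6,"ty":-3.3,"tz":0,"ax":0,"ay":0,"az":0,"jaw":1}]' | head -2
python3 st.py
```

```text
time_s: 8.5
eef_pos: [538.6, 190.1, 92.3]
time_s: 9.12
eef_pos: [552.2, 210.0, 92.3]
[552.2 210.   92.3]
r 62.2 clockwise deg 90.4 9.325
time_s: 9.95
eef_pos: [572.5, 223.2, 92.2]
time_s: 10.58
eef_pos: [596.3, 227.7, 92.3]
[596.3 227.6  92.2]
r 62.2 clockwise deg 135.3 10.775
time_s: 11.4
eef_pos: [620.1, 222.6, 92.2]
time_s: 12.02
eef_pos: [640.1, 209.0, 92.3]
[640.1 208.9  92.3]
r 62.2 clockwise deg 180.2 12.225
```

Half done and still on the ring. I'll do the second half.

```bash
python3 -m jog '[{"tx":-3.3,"ty":-3.6,"tz":0,"ax":0,"ay":0,"az":0,"jaw":1},{"tx":-3.0,"ty":-3.8,"tz":0,"ax":0,"ay":0,"az":0,"jaw":1},{"tx":-2.7,"ty":-4.1,"tz":0,"ax":0,"ay":0,"az":0,"jaw":1},{"tx":-2.3,"ty":-4.3,"tz":0,"ax":0,"ay":0,"az":0,"jaw":1},{"tx":-2.0,"ty":-4.4,"tz":0,"ax":0,"ay":0,"az":0,"jaw":1}]' | head -2
python3 -m jog '[{"tx":-1.7,"ty":-4.6,"tz":0,"ax":0,"ay":0,"az":0,"jaw":1},{"tx":-1.3,"ty":-4.7,"tz":0,"ax":0,"ay":0,"az":0,"jaw":1},{"tx":-0.9,"ty":-4.8,"tz":0,"ax":0,"ay":0,"az":0,"jaw":1},{"tx":-0.5,"ty":-4.8,"tz":0,"ax":0,"ay":0,"az":0,"jaw":1},{"tx":-0.2,"ty":-4.9,"tz":0,"ax":0,"ay":0,"az":0,"jaw":1}]' | head -2
python3 st.py
python3 -m jog '[{"tx":0.2,"ty":-4.9,"tz":0,"ax":0,"ay":0,"az":0,"jaw":1},{"tx":0.6,"ty":-4.8,"tz":0,"ax":0,"ay":0,"az":0,"jaw":1},{"tx":1.0,"ty":-4.8,"tz":0,"ax":0,"ay":0,"az":0,"jaw":1},{"tx":1.4,"ty":-4.7,"tz":0,"ax":0,"ay":0,"az":0,"jaw":1},{"tx":1.7,"ty":-4.6,"tz":0,"ax":0,"ay":0,"az":0,"jaw":1}]' | head -2
python3 -m jog '[{"tx":2.1,"ty":-4.4,"tz":0,"ax":0,"ay":0,"az":0,"jaw":1},{"tx":2.4,"ty":-4.2,"tz":0,"ax":0,"ay":0,"az":0,"jaw":1},{"tx":2.7,"ty":-4.0,"tz":0,"ax":0,"ay":0,"az":0,"jaw":1},{"tx":3.0,"ty":-3.8,"tz":0,"ax":0,"ay":0,"az":0,"jaw":1},{"tx":3.3,"ty":-3.6,"tz":0,"ax":0,"ay":0,"az":0,"jaw":1}]' | head -2
python3 st.py
python3 -m jog '[{"tx":3.6,"ty":-3.3,"tz":0,"ax":0,"ay":0,"az":0,"jaw":1},{"tx":3.8,"ty":-3.0,"tz":0,"ax":0,"ay":0,"az":0,"jaw":1},{"tx":4.1,"ty":-2.7,"tz":0,"ax":0,"ay":0,"az":0,"jaw":1},{"tx":4.3,"ty":-2.3,"tz":0,"ax":0,"ay":0,"az":0,"jaw":1},{"tx":4.4,"ty":-2.0,"tz":0,"ax":0,"ay":0,"az":0,"jaw":1}]' | head -2
python3 -m jog '[{"tx":4.6,"ty":-1.7,"tz":0,"ax":0,"ay":0,"az":0,"jaw":1},{"tx":4.7,"ty":-1.3,"tz":0,"ax":0,"ay":0,"az":0,"jaw":1},{"tx":4.8,"ty":-0.9,"tz":0,"ax":0,"ay":0,"az":0,"jaw":1},{"tx":4.8,"ty":-0.5,"tz":0,"ax":0,"ay":0,"az":0,"jaw":1},{"tx":4.9,"ty":-0.2,"tz":0,"ax":0,"ay":0,"az":0,"jaw":1}]' | head -2
python3 st.py
python3 -m jog '[{"tx":4.9,"ty":0.2,"tz":0,"ax":0,"ay":0,"az":0,"jaw":1},{"tx":4.8,"ty":0.6,"tz":0,"ax":0,"ay":0,"az":0,"jaw":1},{"tx":4.8,"ty":1.0,"tz":0,"ax":0,"ay":0,"az":0,"jaw":1},{"tx":4.7,"ty":1.4,"tz":0,"ax":0,"ay":0,"az":0,"jaw":1},{"tx":4.6,"ty":1.7,"tz":0,"ax":0,"ay":0,"az":0,"jaw":1}]' | head -2
python3 -m jog '[{"tx":4.4,"ty":2.1,"tz":0,"ax":0,"ay":0,"az":0,"jaw":1},{"tx":4.2,"ty":2.4,"tz":0,"ax":0,"ay":0,"az":0,"jaw":1},{"tx":4.0,"ty":2.7,"tz":0,"ax":0,"ay":0,"az":0,"jaw":1},{"tx":3.8,"ty":3.0,"tz":0,"ax":0,"ay":0,"az":0,"jaw":1},{"tx":3.6,"ty":3.3,"tz":0,"ax":0,"ay":0,"az":0,"jaw":1}]' | head -2
python3 -m jog '[{"tx":0,"ty":0,"tz":0,"ax":0,"ay":0,"az":0,"jaw":1},{"tx":0,"ty":0,"tz":0,"ax":0,"ay":0,"az":0,"jaw":1}]' | head -2
python3 st.py
```

```text
time_s: 12.85
eef_pos: [653.3, 188.7, 92.3]
time_s: 13.48
eef_pos: [657.7, 164.9, 92.3]
[657.8 164.8  92.3]
r 62.2 clockwise deg 225.1 13.675
time_s: 14.3
eef_pos: [652.7, 141.1, 92.3]
time_s: 14.92
eef_pos: [639.1, 121.2, 92.3]
[639.1 121.2  92.4]
r 62.0 clockwise deg 270.0 15.125
time_s: 15.75
eef_pos: [618.8, 108.0, 92.3]
time_s: 16.38
eef_pos: [595.0, 103.6, 92.3]
[595.  103.6  92.4]
r 61.8 clockwise deg 315.1 16.575
time_s: 17.2
eef_pos: [571.2, 108.6, 92.3]
time_s: 17.82
eef_pos: [551.3, 122.2, 92.3]
time_s: 18.08
eef_pos: [551.6, 121.9, 92.3]
[551.6 121.9  92.3]
r 61.9 clockwise deg 359.9 18.275
```

The turn is complete, so I'll go straight up 130 mm.

```bash
python3 -m jog '[{"tx":0,"ty":0,"tz":-20,"ax":0,"ay":0,"az":0,"jaw":1},{"tx":0,"ty":0,"tz":-35,"ax":0,"ay":0,"az":0,"jaw":1},{"tx":0,"ty":0,"tz":-35,"ax":0,"ay":0,"az":0,"jaw":1},{"tx":0,"ty":0,"tz":-25,"ax":0,"ay":0,"az":0,"jaw":1},{"tx":0,"ty":0,"tz":-15,"ax":0,"ay":0,"az":0,"jaw":1}]' | head -2
python3 -m jog '[{"tx":0,"ty":0,"tz":0,"ax":0,"ay":0,"az":0,"jaw":1},{"tx":0,"ty":0,"tz":0,"ax":0,"ay":0,"az":0,"jaw":1},{"tx":0,"ty":0,"tz":0,"ax":0,"ay":0,"az":0,"jaw":1}]' | head -3
python3 - <<'E'
from rig import *
s=sense(); print(s["eef_pos"],s["time_s"])
if s["eef_pos"][2]>200: print(finish_job())
E
```

```text
time_s: 18.9
eef_pos: [551.7, 121.9, 223.4]
time_s: 19.27
eef_pos: [551.2, 121.9, 221.3]
ee_rot: [-0.001, -0.0, 1.0, -0.0]
[551.23258151 121.92258309 221.28978573] 19.275
the job is handed in; nothing more can be done
None
```

The dry run is finished and handed in: one full clockwise turn from the tab and back, fingertips about 12 mm above the joint and within about 1 mm of the ring by the arm's readings, then straight up to about 141 mm above the pipe's top; no contact forces showed in the readings I took, and no verdict came back.

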